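# Clamp a brass test slug with a tab-lock knob

### The arm

A 6-joint arm with a two-finger parallel gripper is mounted at the origin on the work surface. World frame = base frame: x ahead of the robot, y to its left, z up, the work surface at z = 0. Lengths are in mm, angles in rad, forces in N, time in s.
With the tool pointing down it reaches from about 400 to 925 mm from the base axis. Payload 12.5 kg.
Tool frame: the origin (TCP) lies between the finger pads, 19 mm behind the fingertips; this is the grasp point; z points along the fingers, y is the line along which they close (so a half turn about z gives the same grasp; the last joint's range is limited). The gripper opens to 95 mm and grips with 3 to 60 N. Pads are 20 mm wide; open, the fingers measure 119 mm over their backs; the gripper's body (75 mm by 180 mm) begins 59 mm behind the grasp point.
Start: joints at [-1.377, 0.491, 1.559, -0, 1.092, -0.106], TCP at [184.603, -597.132, 233.461] pointing down, gripper open.
Joint ranges: [-3.1, 3.1], [-0.84, 2.19], [0.05, 2.79], [-1.13, 4.28], [0.06, 2.93], [-2.69, 2.69]. Speed limits (rad/s): [2.22, 2.22, 2.79, 3.14, 3.14, 3.14].

### API

Orientations are given as [roll, pitch, yaw] about the fixed x, y, z axes, in that order (R = Rz(yaw) Ry(pitch) Rx(roll)).
In Python, from cell import state, read_camera, camera_info, env gives the robot as it stands.
- The arm moves only by the tool move_arm, never from a script. Its argument "commands" is a list of rows, each a list of 3 entries, a list of its own where there are three numbers: the shift along the world's x, y, z in cm, then the turn, a rotation vector about the world's x, y, z in degrees, then the opening, from 0 (shut) to 1 (fully open). A call has 1 to 10 rows; each row shifts and turns the commanded pose from where the row before left it; what a row does not reach is not made up. A row lasts 1/10 s, in which the tool goes at most 50 mm and 8.59 degrees, less where a joint would pass 70% of its speed; a pose out of reach is approached as far as the arm can. A call with a gripper value outside its range is refused whole. The fingers move at their own pace and stop on an object; the grip force is fixed at half the most. Time passes only in rows, so rows that do not move let the fingers close. It gives the time, the measured TCP pose, the force, the opening and the grip force at its end, in the units of the state.
- state(): the state, without advancing time (a new reading comes with each control period).
- read_camera(name): name is "scene" or "top" or "wrist"; returns the picture (400x640x3 uint8, blue, green, red); there is no depth.
- camera_info(name): a dict with "K" (3x3 intrinsics, pixels), "k1" (the pictures are not rectified: a ray, as slopes to the right and down, at radius r is drawn at 1 + k1 r^2 times it, then the intrinsics apply), "cam_to_world" (4x4, takes a point from camera to world coordinates). Camera axes: x right, y down, z forward; pixel columns grow to the right and rows downward; lengths in mm; the calibration is good to about 2 mm. A picture is of the moment at which its call begins: read the wrist's pose just before it. camera_info takes no time and is no camera call; for the wrist camera it gives the pose at the moment of the call.
- env.job_done(): hands the job in; it is judged then, once.
The state is a dict: "t": time; "joints": joint angles; "qvel": joint speeds; "tau": joint torques, N m; "eef_pos": TCP position; "tcp_rot": TCP orientation; "ft_force": force on the tool from outside, world axes, zero at the start; "moment": the same for the moment, N m; "opening": opening from 0.0 (shut) to 1.0 (fully open); "grip_force": force on a finger pad.
Only numpy, scipy, OpenCV 4.12 (cv2) and the standard library are available. Lean on these libraries where they do the work, as an engineer would, in place of code of your own. Each camera call takes 0.05 s, during which the arm holds its last target. There are 200 camera calls.

### The job

Take the brass slug from the blue tray and stand it in the clamping fixture between the jaw and the V anvil. Then pinch both red release tabs of the black knob, turn the knob clockwise (seen from above) until the sprung jaw holds the slug in the V with about 12 newtons (6 to 20; never more than 25), and let go so that the tabs spring back out and lock it. Leave the other things where they are.

Things in the scene. Friction and masses are not known exactly. Their poses are not given: they have to be found in the camera images.
- slug_brass: Brass cylinder standing upright in the tray, 30 mm diameter, 60 mm tall, about 0.35 kg; the tray has a 14 mm rim, 90 mm apart, and its slugs stand some 80 mm apart. Origin: centre of its underside; z up its axis.
- bay (a point): Where to stand the slug: on the bed (14 mm above the table) between jaw and V anvil. +y runs along the jaw line from jaw to anvil, x level across it, z up. The slug's centre fits here within 4 mm along y and 6 mm along x; the V then centres it. Jaw and V stand 26 mm above the bed: hold the slug's upper half, fingers closing along x. Clamped, its centre ends 4 to 8 mm to +y.
- clamp: Bolted-down fixture, plate 100 by 235 mm, 14 mm thick. Origin: on the table; y as for the bay, which is at y = +54 mm; the knob's axis at y = -75 mm on a cream housing 84 by 80 mm, top at 44 mm; knob skirt 66 mm diameter, top at 60 mm. The steel V anvil, 56 mm wide, at the +y end has been preset anywhere within 4 mm along y; it stays there.
- knob_grip (a point): On the knob's vertical axis, 84 mm above the table: a good TCP height for pinching the tabs. It turns with the knob: y points from tab_b to tab_a (fingers close along y), z up. The tabs are red upright paddles, 22 mm wide, 6 mm thick, from 61 to 91 mm above the table, 52 mm over their outer faces when out, 42 mm fully in. The black block between them rises to 83 mm.
- knob (a joint): Turn of the knob, rad, clockwise from above: 0 (jaw open) to 1.7; starts at 0 to 0.15. Each rad moves the jaw 12 mm to the anvil: a jaw force F shows as a torque of 0.012 m x F; friction is slight. It turns only with both tabs in; let out, they drop into a ring of teeth every 0.105 rad, so F then shifts by up to 4 N. The jaw touches 0.6 to 1.2 rad after the start; 12 N is 0.25 rad more.
- tab_a (a joint): How far the tab on the knob's +y side is pinched in, in m: 0 out in the teeth (locked), 0.005 fully in; the knob is free from about 0.002 if the other is in too. Spring: 10 N at the start, 16 N fully in.
- tab_b (a joint): The same for the tab on the knob's -y side.
- nose: Sprung steel face of the jaw, 34 mm wide, 22 mm tall, facing the slug; it slides along the jaw line. Origin: middle of its face in width, at bed height; y as the point bay. When the slug stops it, its spring yields 1 mm for every 4 N (a turn of 0.083 rad).
- slug_bright: Aluminium-coloured slug of the same size in the tray: leave it.
- slug_dark: Dark steel slug of the same size in the tray: leave it.
- flat_anvil: Loose dark flat anvil, 60 mm diameter, 50 mm tall with its pin: leave it.
- v_block: Loose steel V block, 40 by 40 by 34 mm: leave it.
- test_block: Steel disc, 64 mm diameter, 12 mm thick: leave it.
- brush: Brush 200 mm long, lying: leave it.
- oil_bottle: White bottle with red cap, 48 mm diameter, 110 mm tall: leave it.

How it is judged:
By the outcome, as a careful person would: the job done as asked, in the order asked, and still so for the second after the job is handed in, with the robot touching nothing.
It also fails if it takes over 67 s, if anything falls off the work surface, if the arm or the gripper's body presses on something with over 40 N, if the wrist force passes 120 N, or if a joint passes its speed limit or range.

## Working session

There is one attempt and no reset: what is moved stays moved. The work goes in short steps, Python scripts to look and compute and a tool call to move; the robot and the scene stay as the last step left them, time stands still between calls to the robot, and variables do not carry over. Pictures are saved under pics/ and viewed, at most 10 in all, crops included, and the job is handed in when it is done.

Besides the shell and the picture viewer there is one more tool, called after "Call:" by a JSON object that holds its "api" and its "payload". move_arm: Moves the arm, as the interface text tells. Its arguments: {"type":"object","properties":{"commands":{"type":"array"}},"required":["commands"]}

```bash
mkdir -p pics; ls
python3 - <<'E'
from cell import state, read_camera, camera_info, env
import cv2,numpy as np
np.set_printoptions(precision=4,suppress=True)
for n in ("top","scene"):
    im=read_camera(n); cv2.imwrite(f"pics/{n}0.png",im)
    c=camera_info(n); print(n,c)
print(camera_info("wrist"))
print(state())
E
```

```text
pics
top {'K': array([[513.1451,   0.    , 324.9443],
       [  0.    , 513.1451, 202.9144],
       [  0.    ,   0.    ,   1.    ]]), 'k1': -0.0912684442637252, 'cam_to_world': array([[  -0.019 ,   -0.9859,    0.1664,  325.004 ],
       [  -0.9998,    0.0191,   -0.0008,  -15.3137],
       [  -0.0023,   -0.1664,   -0.9861, 1567.6492],
       [   0.    ,    0.    ,    0.    ,    1.    ]])}
scene {'K': array([[517.9861,   0.    , 317.7724],
       [  0.    , 517.9861, 202.5632],
       [  0.    ,   0.    ,   1.    ]]), 'k1': -0.043515440768838766, 'cam_to_world': array([[   0.555 ,    0.4541,   -0.697 , 1459.5166],
       [   0.8319,   -0.303 ,    0.465 , -614.8858],
       [  -0.    ,   -0.8378,   -0.5459,  771.4488],
       [   0.    ,    0.    ,    0.    ,    1.    ]])}
{'K': array([[360.162 ,   0.    , 314.1495],
       [  0.    , 360.162 , 198.1249],
       [  0.    ,   0.    ,   1.    ]]), 'k1': -0.08007749801394966, 'cam_to_world': array([[   0.295 ,   -0.9225,   -0.2489,  254.307 ],
       [  -0.9555,   -0.2851,   -0.0756, -574.7657],
       [  -0.0012,    0.2601,   -0.9656,  384.4426],
       [   0.    ,    0.    ,    0.    ,    1.    ]])}
{'t': 0.1, 'joints': array([-1.3766,  0.4915,  1.5594, -0.    ,  1.0917, -0.1056]), 'qvel': array([ 0.0006, -0.0022, -0.0019,  0.0014, -0.0004, -0.001 ]), 'tau': array([  0.0047, -61.362 , -25.8607,   0.0695,   0.0469,  -0.    ]), 'eef_pos': array([ 184.5438, -596.9124,  232.9264]), 'tcp_rot': array([-3.1406, -0.0001,  0.2998]), 'ft_force': array([ 0.3467, -0.1951, -0.5656]), 'moment': array([-0.0119,  0.0008, -0.0248]), 'grip_force': 0.0, 'opening': 1.0015232079212608}
```

View pics/top0.png

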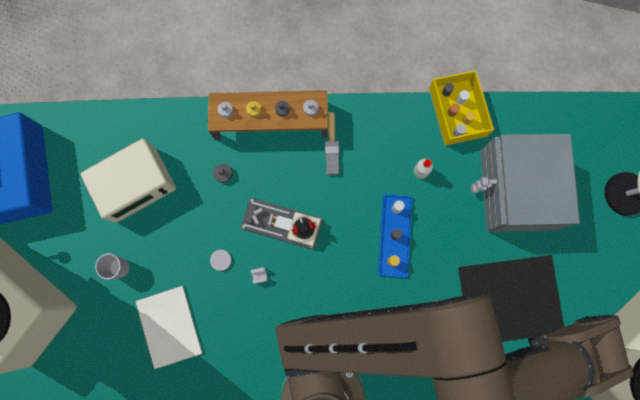

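View pics/scene0.png

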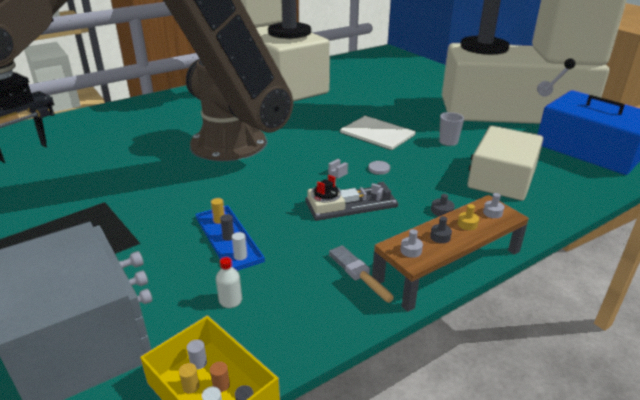

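The top view shows the brass slug at (394,261), nearest the robot in the blue tray, and the clamp at about (282,223). Its knob is at (304,228) and its V end at about (258,215). In the scene view the brass slug is at (217,208), and the knob's red tabs are at (327,186).

```bash
cat > h.py <<'E'
from cell import state, read_camera, camera_info, env
import cv2,numpy as np
np.set_printoptions(precision=2,suppress=True)
def ray(c,uv):
    K=c["K"]; d=np.array([(uv[0]-K[0,2])/K[0,0],(uv[1]-K[1,2])/K[1,1]]); r=np.hypot(*d)
    s=r
    for _ in range(20): s=r/(1+c["k1"]*s*s)
    d=d*(s/r if r else 1)
    M=c["cam_to_world"]; v=M[:3,:3]@np.array([d[0],d[1],1.]); return M[:3,3],v/np.linalg.norm(v)
def plane(c,uv,z):
    o,v=ray(c,uv); return (o+v*(z-o[2])/v[2])[:2]
def tri(obs):
    A=np.zeros((3,3));b=np.zeros(3)
    for c,uv in obs:
        o,v=ray(c,uv);P=np.eye(3)-np.outer(v,v);A+=P;b+=P@o
    x=np.linalg.solve(A,b); return x,[np.linalg.norm((np.eye(3)-np.outer(v,v))@(x-o)) for o,v in (ray(*q) for q in obs)]
def blobs(im,lo,hi,roi=None,amin=6):
    h=cv2.cvtColor(im,cv2.COLOR_BGR2HSV); m=cv2.inRange(h,np.array(lo),np.array(hi))
    if roi: x0,y0,x1,y1=roi; k=np.zeros_like(m);k[y0:y1,x0:x1]=m[y0:y1,x0:x1];m=k
    n,l,s,c=cv2.connectedComponentsWithStats(m)
    return m,sorted([(int(s[i,4]),c[i],s[i,:4]) for i in range(1,n) if s[i,4]>=amin],key=lambda q:-q[0])
E
python3 - <<'E'
from h import *
t=cv2.imread("pics/top0.png");s=cv2.imread("pics/scene0.png");ct=camera_info("top");cs=camera_info("scene")
_,a=blobs(t,(12,120,90),(32,255,255),(380,190,415,280));_,b=blobs(s,(12,120,60),(32,255,255),(195,190,240,230))
print(a[:2],b[:2]); print(tri([(ct,a[0][1]),(cs,b[0][1])]), plane(ct,a[0][1],55))
for uv in [(304,228),(258,215)]: print(plane(ct,uv,60))
_,a=blobs(t,(100,120,60),(125,255,255),(370,185,420,285)); print(a[:1],plane(ct,a[0][1],10))
E
```

```text
[(75, array([393.32, 260.59]), array([388, 256,  11,  10], dtype=int32))] [(217, array([217.19, 208.9 ]), array([211, 198,  12,  25], dtype=int32))]
(array([ 404.69, -218.14,   36.94]), [np.float64(1.4790354546232223), np.float64(1.4790354546233064)]) [ 404.34 -214.4 ]
[505.38  46.73]
[546.81 183.1 ]
[(2131, array([394.71, 236.12]), array([378, 194,  35,  84], dtype=int32))] [ 480.98 -227.48]
```

Call:
{"api": "move_arm", "payload": {"commands": [[[2.4, 4.2, 0], [0, 0, -2], 1], [[2.4, 4.2, 0], [0, 0, -2], 1], [[2.4, 4.2, 0], [0, 0, -2], 1], [[2.4, 4.2, 0], [0, 0, -2], 1], [[2.4, 4.2, 0], [0, 0, -2], 1], [[2.4, 4.2, 0], [0, 0, -2], 1], [[2.4, 4.2, 0], [0, 0, -2], 1], [[2.4, 4.2, 0], [0, 0, -2], 1], [[2.4, 4.2, 0], [0, 0, -1], 1], [[0, 0, 0], [0, 0, 0], 1]]}}

```text
t: 1.1
eef_pos: [402.2, -214.9, 233.5]
tcp_rot: [-3.141, 0.0, 0.008]
ft_force: [-0.4, 0.7, 0.9]
opening: 0.997
grip_force: 0.0
```

Run:
```python
from h import *
import pickle
c=camera_info("wrist");im=read_camera("wrist");cv2.imwrite("pics/w1.png",im);pickle.dump(c,open("pics/w1.pkl","wb"))
s=state();print(s["t"],s["eef_pos"],s["tcp_rot"],c["cam_to_world"])
```

```text
1.15 [ 401.49 -216.9   233.44] [-3.14  0.    0.01] [[   0.01   -0.97   -0.26  475.17]
 [  -1.     -0.01   -0.   -213.77]
 [  -0.      0.26   -0.97  384.96]
 [   0.      0.      0.      1.  ]]
```

View pics/w1.png

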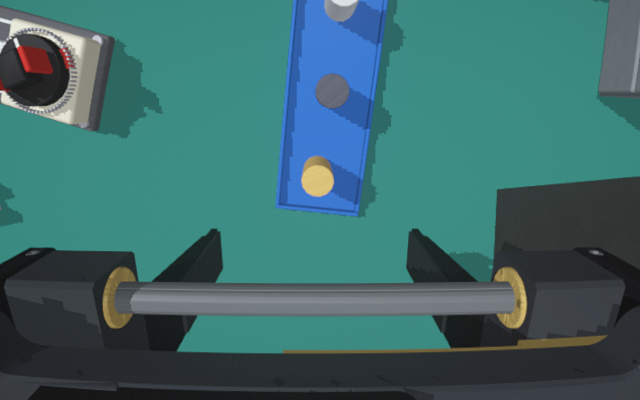

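The wrist view shows the top face of the brass slug at about (317,181) in the tray, with the dark and bright slugs behind it. The knob and one red tab are at the left, at (35,65).

Run:
```python
from h import *
import pickle
im=cv2.imread("pics/w1.png");c=pickle.load(open("pics/w1.pkl","rb"))
hs=cv2.cvtColor(im,cv2.COLOR_BGR2HSV)
for p in [(317,181),(317,162),(305,165)]: print(p,hs[p[1],p[0]])
for vlo in (60,200):
  m,a=blobs(im,(10,80,vlo),(35,255,255),(280,140,350,215)); print(a[:2])
  cs=cv2.findContours(m,cv2.RETR_EXTERNAL,cv2.CHAIN_APPROX_NONE)[0]; k=max(cs,key=cv2.contourArea);e=cv2.fitEllipse(k);print(e,plane(c,e[0],62),plane(c,e[0],60))
ct=camera_info("top");t=cv2.imread("pics/top0.png")
m,a=blobs(t,(12,120,150),(32,255,255),(380,190,415,280));print(a[:2])
m,a=blobs(im,(100,120,60),(125,255,255),(270,0,400,220));r=max(cv2.findContours(m,cv2.RETR_EXTERNAL,cv2.CHAIN_APPROX_NONE)[0],key=cv2.contourArea);print(cv2.minAreaRect(r))
```

```text
(317, 181) [ 23 112 219]
(317, 162) [ 21 112 153]
(305, 165) [ 21 108 177]
[(964, array([317.06, 176.39]), array([302, 157,  32,  39], dtype=int32))]
((317.06890869140625, 176.463623046875), (30.138946533203125, 38.87630081176758), 176.8796844482422) [ 408.61 -216.59] [ 408.2  -216.61]
[(741, array([317.05, 180.26]), array([302, 166,  31,  30], dtype=int32))]
((317.0447998046875, 180.26211547851562), (29.294654846191406, 30.365097045898438), 106.8123779296875) [ 405.06 -216.61] [ 404.63 -216.62]
[(71, array([393.52, 260.44]), array([389, 256,  10,  10], dtype=int32))]
((329.381591796875, 103.6162338256836), (94.72628784179688, 218.44149780273438), 6.054192066192627)
```

Call:
{"api": "move_arm", "payload": {"commands": [[[0, 0, -3], [0, 0, 0], 1], [[0, 0, -3], [0, 0, 0], 1], [[0, 0, 0], [0, 0, 0], 1]]}}

```text
t: 1.45
eef_pos: [399.0, -219.2, 171.0]
tcp_rot: [-3.138, 0.005, 0.002]
ft_force: [-0.9, -0.7, 0.8]
opening: 0.999
grip_force: 0.0
```

Run:
```python
from h import *
import pickle
c=camera_info("wrist");im=read_camera("wrist");cv2.imwrite("pics/w2.png",im);pickle.dump(c,open("pics/w2.pkl","wb"))
s=state();print(s["t"],s["eef_pos"],s["tcp_rot"])
c1=pickle.load(open("pics/w1.pkl","rb"))
E1=[]
for p,roi in(("1",(280,140,350,215)),("2",(260,120,380,300))):
  i=cv2.imread(f"pics/w{p}.png");cc=pickle.load(open(f"pics/w{p}.pkl","rb"))
  m,a=blobs(i,(10,80,200),(35,255,255),roi);k=max(cv2.findContours(m,cv2.RETR_EXTERNAL,cv2.CHAIN_APPROX_NONE)[0],key=cv2.contourArea);e=cv2.fitEllipse(k);print(e,plane(cc,e[0],62));E1.append((cc,e[0]))
print(tri(E1))
```

```text
1.5 [ 399.76 -219.64  172.65] [-3.14  0.    0.  ]
((317.0447998046875, 180.26211547851562), (29.294654846191406, 30.365097045898438), 106.8123779296875) [ 405.06 -216.61]
((312.2913818359375, 193.2899627685547), (35.93526077270508, 37.5651741027832), 107.1305923461914) [ 405.03 -216.63]
(array([ 405.15, -216.62,   62.44]), [np.float64(0.01957866795311705), np.float64(0.01957866795310805)])
```

Call:
{"api": "move_arm", "payload": {"commands": [[[0.45, 0.25, -2], [0, 0, 0], 1], [[0, 0, -4], [0, 0, 0], 1], [[0, 0, -4], [0, 0, 0], 1], [[0, 0, -2.3], [0, 0, 0], 1], [[0, 0, 0], [0, 0, 0], 0.4], [[0, 0, 0], [0, 0, 0], 0], [[0, 0, 0], [0, 0, 0], 0], [[0, 0, 0], [0, 0, 0], 0], [[0, 0, 0], [0, 0, 0], 0], [[0, 0, 0], [0, 0, 0], 0]]}}

```text
t: 2.5
eef_pos: [405.3, -216.8, 51.1]
tcp_rot: [3.141, -0.001, 0.003]
ft_force: [0.1, -0.0, 0.5]
opening: 0.553
grip_force: 0.0
```

Call:
{"api": "move_arm", "payload": {"commands": [[[0, 0, 0], [0, 0, 0], 0], [[0, 0, 0], [0, 0, 0], 0], [[0, 0, 0], [0, 0, 0], 0], [[0, 0, 0], [0, 0, 0], 0]]}}

```text
t: 2.9
eef_pos: [405.2, -216.8, 50.5]
tcp_rot: [3.141, -0.0, 0.003]
ft_force: [-0.4, -1.7, 1.4]
opening: 0.31
grip_force: 30.0
```

Call:
{"api": "move_arm", "payload": {"commands": [[[0, 0, 4.5], [0, 0, 0], 0], [[0, 0, 4.5], [0, 0, 0], 0], [[0, 3, 4], [0, 0, 0], 0], [[0.3, 4, 3], [0, 0, 0], 0], [[0.3, 4.5, 2], [0, 0, 0], 0], [[0.3, 4.5, 0], [0, 0, 0], 0], [[0.3, 4.5, 0], [0, 0, 0], 0], [[0.3, 4.5, 0], [0, 0, 0], 0], [[0.5, 4.5, 0], [0, 0, 0], 0], [[0.5, 4.2, 0], [0, 0, 0], 0]]}}

```text
t: 3.9
eef_pos: [429.4, 122.3, 230.1]
tcp_rot: [3.141, 0.001, 0.003]
ft_force: [0.0, -0.8, -4.1]
opening: 0.309
grip_force: 30.0
```

Call:
{"api": "move_arm", "payload": {"commands": [[[0, 0, 0], [0, 0, 0], 0], [[0, 0, 0], [0, 0, 0], 0]]}}

```text
t: 4.1
eef_pos: [429.5, 121.0, 229.9]
tcp_rot: [3.141, 0.002, 0.006]
ft_force: [-0.2, -1.0, -4.7]
opening: 0.313
grip_force: 30.0
```

```bash
cat > shot.py <<'E'
from h import *
import pickle,sys
n=sys.argv[1]
c=camera_info("wrist");im=read_camera("wrist");cv2.imwrite(f"pics/{n}.png",im);pickle.dump(c,open(f"pics/{n}.pkl","wb"))
s=state();print(s["t"],s["eef_pos"],s["tcp_rot"],s["opening"])
E
python3 shot.py w3
```

```text
4.15 [429.57 120.16 229.95] [3.14 0.   0.  ] 0.307864637041585
```

View pics/w3.png

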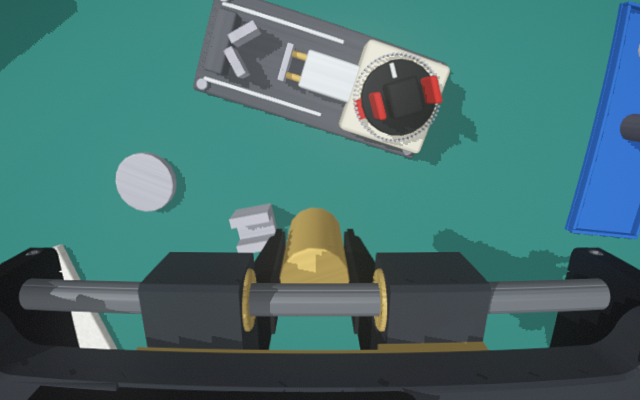

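The slug is held upright between the fingers. The clamp shows the V anvil at about (240,48), the nose at (287,63) and the knob at (400,97). The red tabs are at (371,107) and (431,90).

Call:
{"api": "move_arm", "payload": {"commands": [[[3.5, 0, 0], [0, 0, 0], 0], [[3.5, 0, 0], [0, 0, 0], 0], [[0, 0, 0], [0, 0, 0], 0], [[0, 0, 0], [0, 0, 0], 0]]}}

```text
t: 4.55
eef_pos: [500.0, 118.8, 229.7]
tcp_rot: [3.141, 0.002, 0.001]
ft_force: [-0.6, 0.8, -3.3]
opening: 0.311
grip_force: 30.0
```

```bash
python3 shot.py w4
python3 - <<'E'
import cv2
im=cv2.imread("pics/w4.png");cv2.imwrite("pics/w4c.png",cv2.resize(im[20:260,190:490],None,fx=2.5,fy=2.5,interpolation=cv2.INTER_CUBIC))
E
```

```text
4.6 [499.52 119.06 229.91] [3.14 0.   0.  ] 0.3116561922533331
```

View pics/w4c.png

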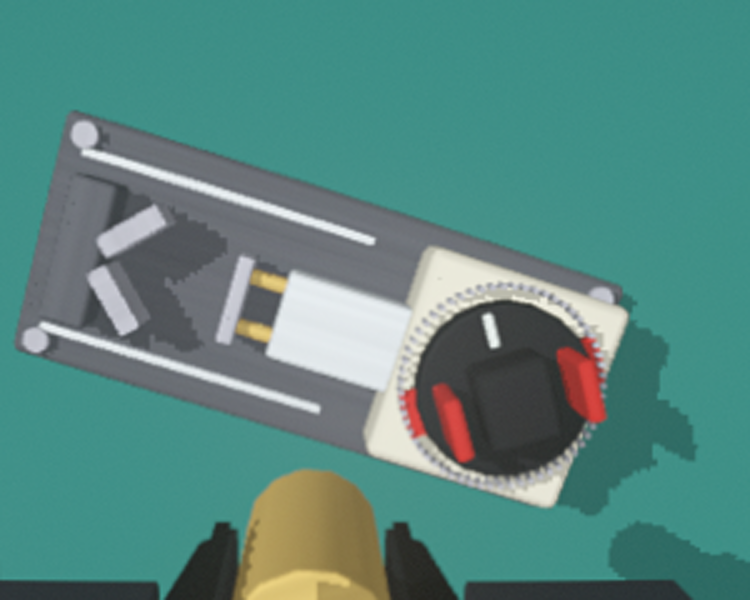

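The crop shows the plate's upper corners at crop (73,110) and (622,290), with the rails parallel to the long edge. The nose face is at (230,300) and the V halves at (135,230) and (118,298). The tabs are at (453,422) and (580,385), so their line is turned from the clamp axis.

Run:
```python
from h import *
import pickle
L=lambda n:(cv2.imread(f"pics/{n}.png"),pickle.load(open(f"pics/{n}.pkl","rb")))
i4,c4=L("w4");i3,c3=L("w3")
P=lambda x,y:(190+x/2.5,20+y/2.5)
w=lambda x,y,z:plane(c4,P(x,y),z)
TL,BL,TR=w(73,110,14),w(18,350,14),w(622,290,14)
print("plate",TL,BL,TR,np.linalg.norm(TL-BL),np.linalg.norm(TL-TR))
u=(TL-TR)/np.linalg.norm(TL-TR);print("yhat",u,np.degrees(np.arctan2(u[1],u[0])))
r=w(85,152,18)-w(372,242,18);r2=w(42,325,18)-w(320,408,18);print("rails",[np.degrees(np.arctan2(q[1],q[0])) for q in(r,r2)])
org=(BL+TR)/2;print("org",org)
rects={}
for n,(i,c) in (("3",(i3,c3)),("4",(i4,c4))):
  roi=(330,20,460,240)
  # cream: low-sat yellowish bright; fill with knob via hull
  m,a=blobs(i,(12,15,140),(40,110,255),roi,50);k=np.vstack([q for q in cv2.findContours(m,cv2.RETR_EXTERNAL,cv2.CHAIN_APPROX_NONE)[0] if cv2.contourArea(q)>50])
  mr=cv2.minAreaRect(k);bx=np.array([plane(c,p,44) for p in cv2.boxPoints(mr)]);print("cream",mr,bx.mean(0),np.linalg.norm(bx-np.roll(bx,1,0),axis=1))
  g=cv2.cvtColor(i,cv2.COLOR_BGR2HSV)
  m=cv2.inRange(g,np.array((0,0,0)),np.array((180,255,70)));kk=np.zeros_like(m);kk[40:230,350:450]=m[40:230,350:450]
  kk=cv2.morphologyEx(kk,cv2.MORPH_OPEN,np.ones((3,3)));q=max(cv2.findContours(kk,cv2.RETR_EXTERNAL,cv2.CHAIN_APPROX_NONE)[0],key=cv2.contourArea);(cc,rr)=cv2.minEnclosingCircle(q);print("knob",cc,rr,plane(c,cc,60))
  m1=cv2.inRange(g,np.array((0,130,60)),np.array((8,255,255)))|cv2.inRange(g,np.array((172,130,60)),np.array((180,255,255)));z=np.zeros_like(m1);z[40:230,340:460]=m1[40:230,340:460]
  for q in cv2.findContours(z,cv2.RETR_EXTERNAL,cv2.CHAIN_APPROX_NONE)[0]:
    if cv2.contourArea(q)>15: print("red",cv2.contourArea(q),cv2.minAreaRect(q),cv2.boxPoints(cv2.minAreaRect(q)).tolist())
b=[w(x,y,83) for x,y in((470,365),(540,350),(560,430),(488,452))];print("block",np.mean(b,0),b)
for nm,x,y,z in(("nose top",238,258,36),("nose bot",222,340,36),("v1",165,205,40),("v1i",175,218,40),("v2",145,320,40),("v2i",118,265,40),("v1b",100,245,40)): print(nm,w(x,y,z))
```

```text
plate [609.03 212.15] [514.52 240.77] [539.41  -7.67] 98.7493773961821 230.5801817713469
yhat [0.3  0.95] 72.42590751736626
rails [np.float64(72.72294618380057), np.float64(72.96178652738944)]
org [526.96 116.55]
cream ((393.8499755859375, 96.44999694824219), (88.54376983642578, 94.55209350585938), 18.434947967529297) [506.58  49.24] [84.17 82.52 80.1  84.65]
knob (397.8513488769531, 96.85134887695312) 37.775264739990234 [506.95  49.55]
red 74.0 ((359.9176330566406, 108.6294174194336), (19.198347091674805, 6.290984630584717), 77.47119140625) [[354.7646789550781, 99.94117736816406], [360.9058532714844, 98.57647705078125], [365.0705871582031, 117.31765747070312], [358.9294128417969, 118.68235778808594]]
red 299.5 ((377.3823547363281, 106.02940368652344), (28.376667022705078, 12.369316101074219), 75.96376037597656) [[367.9411926269531, 93.76469421386719], [379.9411926269531, 90.76469421386719], [386.8235168457031, 118.29411315917969], [374.8235168457031, 121.29411315917969]]
red 398.5 ((430.8294982910156, 89.77542114257812), (28.00005531311035, 16.49083137512207), 76.75948333740234) [[4
[... 757 characters left out ...]
49609375, 174.48458862304688], [371.53076171875, 171.94613647460938], [379.9769287109375, 202.91537475585938], [370.66925048828125, 205.45382690429688]]
red 362.5 ((422.5882568359375, 172.35296630859375), (33.46991729736328, 15.037208557128906), 75.96376037597656) [[411.23529052734375, 157.9412078857422], [425.82354736328125, 154.2941436767578], [433.94122314453125, 186.7647247314453], [419.35296630859375, 190.4117889404297]]
block [508.43  50.15] [array([520.35,  65.95]), array([525.53,  42.55]), array([497.85,  33.79]), array([490.  ,  58.32])]
nose top [552.83 146.91]
nose bot [521.67 153.67]
v1 [572.49 173.21]
v1i [567.77 169.67]
v2 [529.98 182.4 ]
v2i [550.68 191.7 ]
v1b [558.11 198.11]
```

Run:
```python
import cv2,numpy as np
a=cv2.imread("pics/w3.png")[0:170,190:460];b=cv2.imread("pics/w4.png")[140:230,330:450]
A=cv2.resize(a,(540,340),interpolation=cv2.INTER_CUBIC)
B=cv2.resize(b,None,fx=6,fy=6,interpolation=cv2.INTER_CUBIC)
cv2.imwrite("pics/knob4.png",B)
```

```text
(no output)
```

View pics/knob4.png

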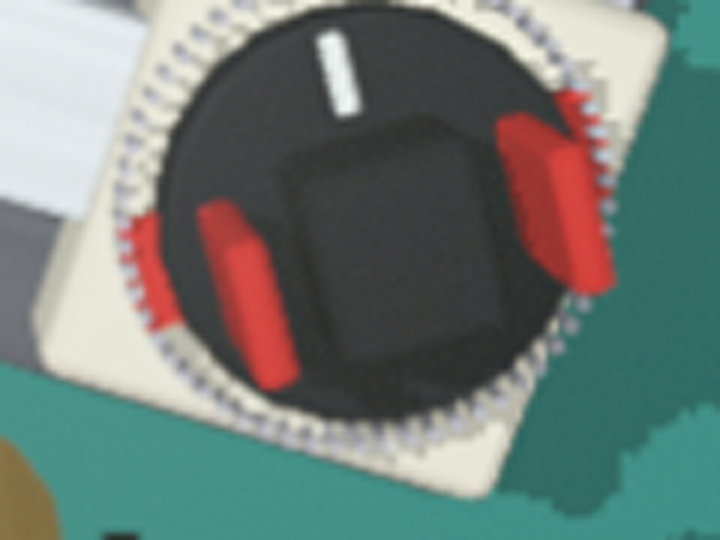

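The enlarged knob shows the lit top faces of the tabs, centred at about (373,192) and (427,176) in the full picture. The block's top is between them.

Run:
```python
from h import *
import pickle
O={}
for n in("w3","w4"):
  i=cv2.imread(f"pics/{n}.png");c=pickle.load(open(f"pics/{n}.pkl","rb"))
  g=cv2.cvtColor(i,cv2.COLOR_BGR2HSV)
  m=(cv2.inRange(g,np.array((0,130,200)),np.array((8,255,255)))|cv2.inRange(g,np.array((172,130,200)),np.array((180,255,255))))
  z=np.zeros_like(m);z[40:230,364:460]=m[40:230,364:460]
  q=sorted([k for k in cv2.findContours(z,cv2.RETR_EXTERNAL,cv2.CHAIN_APPROX_NONE)[0] if cv2.contourArea(k)>25],key=lambda k:k[:,0,0].mean())
  r=[cv2.minAreaRect(k) for k in q];print(n,r);O[n]=(c,[x[0] for x in r])
  p=[plane(c,x[0],91) for x in r]; print(p,np.mean(p,0),np.linalg.norm(p[0]-p[-1]),np.degrees(np.arctan2(*(p[0]-p[-1])[::-1])))
  for x in r:
    b=cv2.boxPoints(x);b=[plane(c,y,91) for y in b];e=[b[j]-b[j-1] for j in range(2)];e=max(e,key=np.linalg.norm);print("  edge",np.degrees(np.arctan2(e[1],e[0]))%180,np.linalg.norm(e))
for j in(0,-1): print(tri([(O[n][0],O[n][1][j]) for n in O]))
# heights: nose top corners/bed by hand pixels w3 (view1 shown 1:1) and w4
c3,c4=O["w3"][0],O["w4"][0]
P=lambda x,y:(190+x/2.5,20+y/2.5)
for nm,a,b in(("BLscrew",(202,85),P(35,340)),("nosebot",(281,79),P(222,342)),("nosetop",(292,43),P(247,257))): print(nm,tri([(c3,a),(c4,b)]))
# slug in hand and nose/V along clamp axis
u=np.array([np.cos(np.radians(72.7)),np.sin(np.radians(72.7))]);x=np.array([u[1],-u[0]]);k=np.array([507.3,49.6])
print("bay",k+129*u)
for nm,px,z in(("nose",(222,342),36),("nose",(218,340),36),("nose",(240,258),36),("v1tip",(165,205),40),("v1c",(175,220),40),("v2tip",(150,318),40),("v2c",(125,335),40),("v1b",(97,240),40),("v1bb",(105,258),40),("v2b",(88,272),40),("v2bb",(110,263),40)):
  d=plane(c4,P(*px),z)-k;print(nm,"x",d@x,"y from bay",d@u-129)
```

```text
w3 [((379.2059020996094, 105.32352447509766), (25.46624183654785, 5.093247890472412), 75.96376037597656), ((435.5384826660156, 88.69231414794922), (25.495098114013672, 4.706787109375), 78.69007110595703)]
[array([499.84,  70.97]), array([513.33,  27.05])] [506.58  49.01] 45.94021236301456 107.07519947209961
  edge 16.760267834171156 19.802614772243672
  edge 15.972771395143013 19.707098466319728
w4 [((372.5923156738281, 191.83843994140625), (22.803504943847656, 4.560701370239258), 74.74488067626953), ((426.0529479980469, 175.9882354736328), (22.777700424194336, 4.880936145782471), 77.47119140625)]
[array([499.98,  70.92]), array([513.56,  26.97])] [506.77  48.94] 46.0038788255138 107.16877011376842
  edge 17.038938413090076 19.76941135547948
  edge 16.654356756740043 19.581963700807616
(array([499.83,  70.84,  90.41]), [np.float64(0.019430250573778812), np.float64(0.019430250573761288)])
(array([513.36,  26.69,  90.03]), [np.float64(0.03573757737630149), np.float64(0.03573757737628651)])
BLscrew (array([518.4 , 233.7 ,  12.32]), [np.float64(0.12367407697518235), np.float64(0.12367407
[... 161 characters left out ...]
, [np.float64(0.5384319243520432), np.float64(0.5384319243520014)])
bay [545.66 172.76]
nose x -17.972906654674283 y from bay -25.58266094219627
nose x -17.68321158841723 y from bay -23.893289522147782
nose x 14.760325840177494 y from bay -23.273583178350975
v1tip x 25.481552895004413 y from bay 8.40856295233209
v1c x 21.3318017575102 y from bay 3.4250338696060965
v2tip x -16.539474429074243 y from bay 2.91168338298948
v2c x -25.637053154806576 y from bay 10.41457611071786
v1b x 5.8069517573746845 y from bay 29.434946415074137
v1bb x 0.25019810018634875 y from bay 24.911355141483398
v2b x -6.660814037342446 y from bay 29.792781390074282
v2bb x -0.995855335239329 y from bay 22.645570850839533
```

Call:
{"api": "move_arm", "payload": {"commands": [[[0.5, 0.6, -1], [0, 0, 8.1], 0], [[0.5, 0.6, -1], [0, 0, 8.1], 0], [[0.5, 0.6, -1], [0, 0, 8.1], 0], [[0.5, 0.6, -1], [0, 0, 8.1], 0], [[0.5, 0.6, -1], [0, 0, 8.1], 0], [[0.5, 0.6, -1], [0, 0, 8.1], 0], [[0.5, 0.6, -1], [0, 0, 8], 0], [[0.5, 0.6, -1], [0, 0, 8], 0], [[0.5, 0.5, -1], [0, 0, 8], 0], [[0, 0, 0], [0, 0, 0], 0]]}}

```text
t: 5.6
eef_pos: [544.3, 172.9, 139.5]
tcp_rot: [-3.14, 0.001, 1.272]
ft_force: [-1.0, 0.5, -4.1]
opening: 0.313
grip_force: 30.0
```

Call:
{"api": "move_arm", "payload": {"commands": [[[0, 0, -1], [0, 0, 0], 0], [[0, 0, 0], [0, 0, 0], 0]]}}

```text
t: 5.8
eef_pos: [544.2, 172.7, 129.7]
tcp_rot: [-3.14, 0.001, 1.267]
ft_force: [-0.2, 0.3, -4.3]
opening: 0.308
grip_force: 30.0
```

```bash
python3 shot.py w5
```

```text
5.85 [544.55 172.82 130.2 ] [-3.14  0.    1.27] 0.3114959559071362
```

View pics/w5.png

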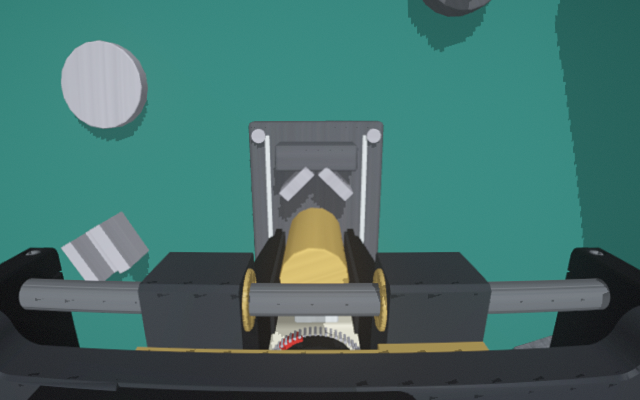

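The V anvil at (316,183) and the plate are straight and centred in the view, and the slug is in line with the V.

Call:
{"api": "move_arm", "payload": {"commands": [[[0.05, 0, -3], [0, 0, 0], 0], [[0, 0, -2.5], [0, 0, 0], 0], [[0, 0, -0.9], [0, 0, 0], 0], [[0, 0, -0.2], [0, 0, 0], 0], [[0, 0, 0], [0, 0, 0], 0]]}}

```text
t: 6.35
eef_pos: [546.0, 173.3, 65.1]
tcp_rot: [3.141, -0.0, 1.27]
ft_force: [0.8, 0.1, -3.6]
opening: 0.311
grip_force: 30.0
```

Call:
{"api": "move_arm", "payload": {"commands": [[[0, 0, -0.1], [0, 0, 0], 0], [[0, 0, 0], [0, 0, 0], 0]]}}

```text
t: 6.55
eef_pos: [545.9, 173.4, 64.3]
tcp_rot: [3.14, -0.001, 1.27]
ft_force: [0.1, 0.8, -3.0]
opening: 0.308
grip_force: 30.0
```

Call:
{"api": "move_arm", "payload": {"commands": [[[0, 0, -0.1], [0, 0, 0], 0], [[0, 0, 0], [0, 0, 0], 0]]}}

```text
t: 6.75
eef_pos: [545.7, 173.3, 62.7]
tcp_rot: [3.141, -0.0, 1.27]
ft_force: [0.1, 0.9, -3.1]
opening: 0.312
grip_force: 30.0
```

Call:
{"api": "move_arm", "payload": {"commands": [[[0, 0, -0.05], [0, 0, 0], 0], [[0, 0, 0], [0, 0, 0], 0]]}}

```text
t: 6.95
eef_pos: [545.6, 173.3, 61.9]
tcp_rot: [3.142, 0.0, 1.27]
ft_force: [-0.2, -0.1, -3.7]
opening: 0.309
grip_force: 30.0
```

Call:
{"api": "move_arm", "payload": {"commands": [[[0, 0, -0.05], [0, 0, 0], 0], [[0, 0, 0], [0, 0, 0], 0]]}}

```text
t: 7.15
eef_pos: [545.6, 173.3, 61.3]
tcp_rot: [3.142, 0.0, 1.27]
ft_force: [-0.7, -0.5, -3.3]
opening: 0.312
grip_force: 30.0
```

Call:
{"api": "move_arm", "payload": {"commands": [[[0, 0, -0.05], [0, 0, 0], 0], [[0, 0, 0], [0, 0, 0], 0]]}}

```text
t: 7.35
eef_pos: [545.6, 173.3, 60.8]
tcp_rot: [-3.142, 0.0, 1.27]
ft_force: [0.3, 0.1, -4.0]
opening: 0.306
grip_force: 30.0
```

Call:
{"api": "move_arm", "payload": {"commands": [[[0, 0, -0.05], [0, 0, 0], 0], [[0, 0, 0], [0, 0, 0], 0]]}}

```text
t: 7.55
eef_pos: [545.7, 173.3, 60.6]
tcp_rot: [3.141, -0.0, 1.27]
ft_force: [-0.7, -0.3, 0.5]
opening: 0.314
grip_force: 30.0
```

Call:
{"api": "move_arm", "payload": {"commands": [[[0, 0, -0.05], [0, 0, 0], 0], [[0, 0, 0], [0, 0, 0], 0]]}}

```text
t: 7.75
eef_pos: [545.7, 173.3, 60.5]
tcp_rot: [3.141, -0.0, 1.27]
ft_force: [-2.0, -0.0, 5.8]
opening: 0.308
grip_force: 30.0
```

The bed carries the slug now, so I'll release it.

Call:
{"api": "move_arm", "payload": {"commands": [[[0, 0, 0], [0, 0, 0], 0.7], [[0, 0, 0], [0, 0, 0], 0.7], [[0, 0, 0], [0, 0, 0], 0.7], [[0, 0, 0], [0, 0, 0], 0.7], [[0, 0, 0], [0, 0, 0], 0.7], [[0, 0, 2], [0, 0, 0], 0.7], [[0, 0, 4], [0, 0, 0], 0.7], [[0, 0, 4], [0, 0, 0], 0.7], [[0, 0, 2], [0, 0, 0], 0.7]]}}

```text
t: 8.65
eef_pos: [546.3, 173.5, 183.1]
tcp_rot: [3.138, -0.002, 1.27]
ft_force: [0.3, -0.2, -0.5]
opening: 0.701
grip_force: 0.0
```

```bash
python3 shot.py w6
```

```text
8.7 [547.02 173.63 185.05] [ 3.14 -0.    1.27] 0.700427887115194
```

View pics/w6.png

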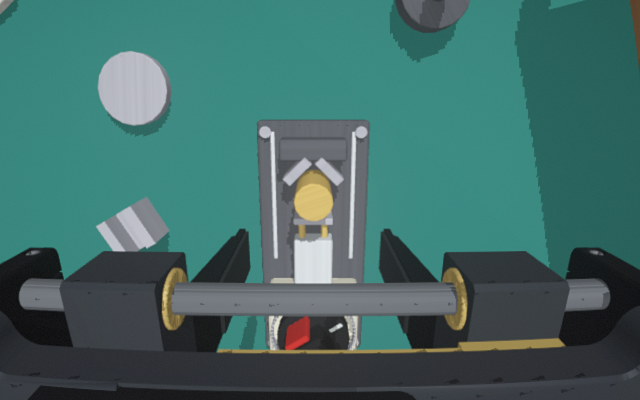

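The slug stands upright in the bay at (314,197), between the nose and the V. Next is the knob.

Call:
{"api": "move_arm", "payload": {"commands": [[[-0.3, -0.8, 0], [0, 0, 8.3], 0.75], [[-0.3, -0.8, 0], [0, 0, 8.3], 0.75], [[-0.3, -0.8, 0], [0, 0, 8.3], 0.75], [[-0.3, -0.8, 0], [0, 0, 8.3], 0.75], [[-0.3, -0.8, 0], [0, 0, 8.3], 0.75], [[-0.3, -0.8, 0], [0, 0, 8.3], 0.75], [[-0.3, -0.8, 0], [0, 0, 8.3], 0.75], [[-0.3, -0.8, 0], [0, 0, 8.3], 0.75], [[-0.3, -0.8, 0], [0, 0, 8.3], 0.75], [[-0.3, -0.8, 0], [0, 0, 8.3], 0.75]]}}

```text
t: 9.7
eef_pos: [515.3, 93.0, 179.5]
tcp_rot: [-3.141, -0.0, 2.725]
ft_force: [0.5, -0.4, 0.6]
opening: 0.753
grip_force: 0.0
```

Call:
{"api": "move_arm", "payload": {"commands": [[[-0.2, -0.9, 0], [0, 0, 8.3], 0.75], [[-0.2, -0.9, 0], [0, 0, 8.3], 0.75], [[-0.2, -0.9, 0], [0, 0, 8.3], 0.75], [[-0.2, -0.9, 0], [0, 0, 8.3], 0.75], [[-0.1, -0.8, 0], [0, 0, 8.1], 0.75], [[0, 0, 0], [0, 0, 0], 0.75], [[0, 0, 0], [0, 0, 0], 0.75]]}}

```text
t: 10.4
eef_pos: [506.6, 49.4, 179.7]
tcp_rot: [3.141, -0.0, -2.848]
ft_force: [-0.2, 0.5, 0.5]
opening: 0.75
grip_force: 0.0
```

Call:
{"api": "move_arm", "payload": {"commands": [[[0, 0, -4], [0, 0, 0], 0.75], [[0, 0, -4], [0, 0, 0], 0.75], [[0, 0, -1.5], [0, 0, 0], 0.75], [[0, 0, 0], [0, 0, 0], 0.75], [[0, 0, 0], [0, 0, 0], 0.75]]}}

```text
t: 10.9
eef_pos: [506.8, 49.6, 85.2]
tcp_rot: [3.141, -0.0, -2.845]
ft_force: [0.7, -1.0, 0.6]
opening: 0.748
grip_force: 0.0
```

Call:
{"api": "move_arm", "payload": {"commands": [[[0, 0, 0], [0, 0, 0], 0.4], [[0, 0, 0], [0, 0, 0], 0.4], [[0, 0, 0], [0, 0, 0], 0.4], [[0, 0, 0], [0, 0, 0], 0.4], [[0, 0, 0], [0, 0, 0], 0.4], [[0, 0, 0], [0, 0, 0], 0.4], [[0, 0, 0], [0, 0, 0], 0.4]]}}

```text
t: 11.6
eef_pos: [507.6, 48.1, 86.2]
tcp_rot: [-3.139, 0.002, -2.843]
ft_force: [-0.3, -10.5, 8.1]
opening: 0.429
grip_force: 30.1
```

```bash
python3 -c "
from h import *
s=state();print({k:s[k] for k in('t','eef_pos','tcp_rot','ft_force','moment','opening','grip_force','joints')})"
```

```text
{'t': 11.6, 'eef_pos': array([507.57,  48.14,  86.15]), 'tcp_rot': array([-3.14,  0.  , -2.84]), 'ft_force': array([ -0.25, -10.49,   8.14]), 'moment': array([-2.13, -0.14, -0.11]), 'opening': 0.4294089859085245, 'grip_force': 30.05321592092514, 'joints': array([-0.03,  0.54,  1.98, -0.  ,  0.61, -1.9 ])}
```

Call:
{"api": "move_arm", "payload": {"commands": [[[0.05, -0.15, 0], [0, 0, 0], 0.4], [[0, 0, 0], [0, 0, 0], 0.4], [[0, 0, 0], [0, 0, 0], 0.4]]}}

```text
t: 11.9
eef_pos: [507.6, 47.9, 86.1]
tcp_rot: [-3.141, 0.002, -2.844]
ft_force: [-1.4, 0.9, 9.5]
opening: 0.429
grip_force: 30.1
```

```bash
cat > st.py <<'E'
from h import *
s=state();print({k:s[k] for k in('t','eef_pos','tcp_rot','ft_force','moment','opening','grip_force')})
E
python3 st.py
```

```text
{'t': 11.9, 'eef_pos': array([507.58,  47.86,  86.14]), 'tcp_rot': array([-3.14,  0.  , -2.84]), 'ft_force': array([-1.39,  0.92,  9.52]), 'moment': array([ 0.36,  0.12, -0.03]), 'opening': 0.42876161415778447, 'grip_force': 30.05977213382721}
```

Call:
{"api": "move_arm", "payload": {"commands": [[[0, 0, 0.1], [0, 0, -4], 0.4], [[0, 0, 0], [0, 0, -6], 0.4], [[0, 0, 0], [0, 0, -6], 0.4], [[0, 0, 0], [0, 0, -6], 0.4], [[0, 0, 0], [0, 0, 0], 0.4], [[0, 0, 0], [0, 0, 0], 0.4]]}}

```text
t: 12.5
eef_pos: [507.5, 47.5, 86.3]
tcp_rot: [-3.141, 0.001, 3.059]
ft_force: [1.1, -3.1, 1.1]
opening: 0.429
grip_force: 30.0
```

```bash
python3 st.py
```

```text
{'t': 12.5, 'eef_pos': array([507.55,  47.54,  86.28]), 'tcp_rot': array([-3.14,  0.  ,  3.06]), 'ft_force': array([ 1.13, -3.07,  1.07]), 'moment': array([-0.71, -0.53,  0.09]), 'opening': 0.4290335149481547, 'grip_force': 29.999338388442993}
```

Call:
{"api": "move_arm", "payload": {"commands": [[[0, 0, 0], [0, 0, -5], 0.4], [[0, 0, 0], [0, 0, -4], 0.4], [[0, 0, 0], [0, 0, 0], 0.4]]}}

```text
t: 12.8
eef_pos: [507.5, 47.4, 86.3]
tcp_rot: [-3.141, 0.001, 2.899]
ft_force: [2.1, -6.0, 0.4]
opening: 0.431
grip_force: 30.0
```

```bash
python3 st.py
```

```text
{'t': 12.8, 'eef_pos': array([507.52,  47.39,  86.27]), 'tcp_rot': array([-3.14,  0.  ,  2.9 ]), 'ft_force': array([ 2.07, -6.04,  0.38]), 'moment': array([-1.  , -0.5 ,  0.32]), 'opening': 0.43065694038777824, 'grip_force': 30.015670359134674}
```

Call:
{"api": "move_arm", "payload": {"commands": [[[0, 0, 0], [0, 0, -3], 0.4], [[0, 0, 0], [0, 0, 0], 0.4]]}}

```text
t: 13.0
eef_pos: [507.5, 47.3, 86.3]
tcp_rot: [-3.141, 0.001, 2.847]
ft_force: [1.6, -5.2, 1.2]
opening: 0.432
grip_force: 30.0
```

```bash
python3 st.py
```

```text
{'t': 13.0, 'eef_pos': array([507.51,  47.35,  86.28]), 'tcp_rot': array([-3.14,  0.  ,  2.85]), 'ft_force': array([ 1.57, -5.24,  1.16]), 'moment': array([-1.14, -0.4 ,  0.15]), 'opening': 0.4317557074243852, 'grip_force': 30.00728040933609}
```

Call:
{"api": "move_arm", "payload": {"commands": [[[0, 0, 0], [0, 0, -3], 0.4], [[0, 0, 0], [0, 0, 0], 0.4]]}}

```text
t: 13.2
eef_pos: [507.5, 47.3, 86.3]
tcp_rot: [-3.141, 0.001, 2.795]
ft_force: [1.9, -7.2, 0.7]
opening: 0.427
grip_force: 30.0
```

```bash
python3 st.py
```

```text
{'t': 13.2, 'eef_pos': array([507.49,  47.3 ,  86.29]), 'tcp_rot': array([-3.14,  0.  ,  2.8 ]), 'ft_force': array([ 1.9 , -7.21,  0.7 ]), 'moment': array([-1.24, -0.46,  0.15]), 'opening': 0.42689389187168103, 'grip_force': 30.007914304733276}
```

Call:
{"api": "move_arm", "payload": {"commands": [[[0.02, -0.1, 0], [0, 0, 0], 0.4], [[0, 0, 0], [0, 0, 0], 0.4], [[0, 0, 0], [0, 0, 0], 0.4]]}}

```text
t: 13.5
eef_pos: [507.5, 47.1, 86.2]
tcp_rot: [3.141, 0.001, 2.795]
ft_force: [0.5, 3.9, 3.5]
opening: 0.43
grip_force: 30.0
```

```bash
cat > avg.py <<'E'
from h import *
# camera calls pass 0.05 s each: fresh readings with the arm holding
R=[]
for _ in range(5):
    read_camera("top");s=state();R.append(np.r_[s["ft_force"],s["moment"],s["tcp_rot"][2]%(2*np.pi),s["eef_pos"]])
R=np.array(R);print(s["t"],"F",R[:,:3].mean(0),"M",R[:,3:6].mean(0),"Mz",R[:,5],"yaw %.4f turned %.3f"%(R[:,6].mean(),3.44-R[:,6].mean()),R[:,7:].mean(0),s["opening"])
E
python3 avg.py
```

```text
13.75 F [1.51 3.95 5.79] M [ 0.92 -0.5  -0.01] Mz [-0.01 -0.02 -0.01  0.01 -0.02] yaw 2.7945 turned 0.646 [507.55  47.06  86.2 ] 0.42789833764389845
```

Call:
{"api": "move_arm", "payload": {"commands": [[[0, 0, 0], [0, 0, -3], 0.4], [[0, 0, 0], [0, 0, 0], 0.4]]}}

```text
t: 13.95
eef_pos: [507.5, 47.0, 86.2]
tcp_rot: [3.141, 0.001, 2.74]
ft_force: [1.1, 4.3, 6.7]
opening: 0.43
grip_force: 30.0
```

```bash
python3 avg.py
```

```text
14.2 F [1.12 3.88 5.66] M [ 0.84 -0.5  -0.02] Mz [-0.09  0.01 -0.01 -0.01 -0.01] yaw 2.7418 turned 0.698 [507.54  47.01  86.2 ] 0.4282925495658202
```

Call:
{"api": "move_arm", "payload": {"commands": [[[0, 0, 0], [0, 0, -3], 0.4], [[0, 0, 0], [0, 0, 0], 0.4]]}}

```text
t: 14.4
eef_pos: [507.5, 47.0, 86.2]
tcp_rot: [3.141, 0.001, 2.688]
ft_force: [2.0, 2.7, 6.0]
opening: 0.427
grip_force: 30.0
```

```bash
python3 avg.py
```

```text
14.65 F [1.61 3.2  5.98] M [ 0.72 -0.44 -0.02] Mz [-0.07 -0.01  0.02  0.   -0.06] yaw 2.6895 turned 0.751 [507.53  46.96  86.2 ] 0.42956880353989985
```

Call:
{"api": "move_arm", "payload": {"commands": [[[0, 0, 0], [0, 0, -3], 0.4], [[0, 0, 0], [0, 0, -3], 0.4], [[0, 0, 0], [0, 0, 0], 0.4]]}}

```text
t: 14.95
eef_pos: [507.5, 46.9, 86.2]
tcp_rot: [3.141, 0.001, 2.583]
ft_force: [0.5, 1.2, 6.0]
opening: 0.43
grip_force: 30.0
```

```bash
python3 avg.py
```

```text
15.2 F [0.96 2.48 5.7 ] M [ 0.55 -0.4   0.01] Mz [-0.1   0.09 -0.04  0.05  0.02] yaw 2.5849 turned 0.855 [507.48  46.89  86.2 ] 0.43342406108205783
```

Call:
{"api": "move_arm", "payload": {"commands": [[[0, 0, 0], [0, 0, -3], 0.4], [[0, 0, 0], [0, 0, 0], 0.4]]}}

```text
t: 15.4
eef_pos: [507.5, 46.8, 86.2]
tcp_rot: [3.141, 0.001, 2.531]
ft_force: [0.8, 2.1, 5.8]
opening: 0.431
grip_force: 30.0
```

```bash
python3 avg.py
```

```text
15.65 F [0.98 2.02 6.25] M [ 0.44 -0.38  0.02] Mz [-0.05  0.06 -0.01  0.01  0.08] yaw 2.5325 turned 0.907 [507.45  46.83  86.2 ] 0.42800066652780905
```

Call:
{"api": "move_arm", "payload": {"commands": [[[0, 0, 0], [0, 0, -3], 0.4], [[0, 0, 0], [0, 0, 0], 0.4]]}}

```text
t: 15.85
eef_pos: [507.4, 46.8, 86.2]
tcp_rot: [3.141, 0.0, 2.479]
ft_force: [1.0, 0.7, 5.6]
opening: 0.429
grip_force: 30.0
```

```bash
python3 avg.py
```

```text
16.1 F [0.91 1.71 6.01] M [ 0.36 -0.35  0.02] Mz [-0.06  0.06  0.04  0.02  0.02] yaw 2.4802 turned 0.960 [507.41  46.79  86.19] 0.43135824481421675
```

Call:
{"api": "move_arm", "payload": {"commands": [[[0, 0, 0], [0, 0, -3], 0.4], [[0, 0, 0], [0, 0, 0], 0.4]]}}

```text
t: 16.3
eef_pos: [507.4, 46.8, 86.2]
tcp_rot: [3.141, 0.0, 2.426]
ft_force: [0.6, 1.7, 6.6]
opening: 0.432
grip_force: 30.0
```

```bash
python3 avg.py
```

```text
16.55 F [0.72 1.01 6.48] M [ 0.24 -0.3   0.01] Mz [-0.06  0.03  0.02  0.04  0.03] yaw 2.4279 turned 1.012 [507.38  46.75  86.18] 0.4239715418835642
```

Call:
{"api": "move_arm", "payload": {"commands": [[[0, 0, 0], [0, 0, -3], 0.4], [[0, 0, 0], [0, 0, 0], 0.4]]}}

```text
t: 16.75
eef_pos: [507.3, 46.7, 86.2]
tcp_rot: [3.141, 0.0, 2.374]
ft_force: [0.4, -0.3, 6.6]
opening: 0.429
grip_force: 30.0
```

```bash
python3 avg.py
```

```text
17.0 F [0.3  0.32 6.43] M [ 0.18 -0.29  0.  ] Mz [-0.03  0.09 -0.04 -0.06  0.06] yaw 2.3755 turned 1.064 [507.35  46.72  86.17] 0.42485384953063
```

Call:
{"api": "move_arm", "payload": {"commands": [[[0, 0, 0], [0, 0, -3], 0.4], [[0, 0, 0], [0, 0, 0], 0.4]]}}

```text
t: 17.2
eef_pos: [507.3, 46.7, 86.2]
tcp_rot: [3.141, 0.0, 2.322]
ft_force: [0.6, 0.7, 6.9]
opening: 0.432
grip_force: 30.0
```

```bash
python3 avg.py
```

```text
17.45 F [0.41 0.69 6.55] M [ 0.11 -0.24  0.04] Mz [-0.03  0.07  0.04  0.08  0.02] yaw 2.3232 turned 1.117 [507.31  46.68  86.18] 0.4298041251743954
```

Call:
{"api": "move_arm", "payload": {"commands": [[[0, 0, 0], [0, 0, -3], 0.4], [[0, 0, 0], [0, 0, 0], 0.4]]}}

```text
t: 17.65
eef_pos: [507.3, 46.7, 86.2]
tcp_rot: [-3.142, 0.0, 2.269]
ft_force: [0.2, 1.2, 6.6]
opening: 0.429
grip_force: 30.0
```

```bash
sed -i 's/range(5)/range(10)/' avg.py; python3 avg.py
```

```text
18.15 F [ 0.05 -0.07  6.92] M [ 0.03 -0.21  0.05] Mz [0.05 0.1  0.05 0.07 0.01 0.03 0.05 0.04 0.01 0.09] yaw 2.2710 turned 1.169 [507.27  46.66  86.18] 0.4322483402838086
```

Call:
{"api": "move_arm", "payload": {"commands": [[[0, 0, 0], [0, 0, -3], 0.4], [[0, 0, 0], [0, 0, 0], 0.4]]}}

```text
t: 18.35
eef_pos: [507.2, 46.6, 86.2]
tcp_rot: [-3.142, 0.0, 2.217]
ft_force: [0.7, -1.1, 7.5]
opening: 0.425
grip_force: 30.0
```

```bash
python3 avg.py;python3 shot.py w7; python3 -c "
import cv2;i=cv2.imread('pics/w7.png');cv2.imwrite('pics/w7h.png',i)"
```

```text
18.85 F [-0.18 -0.56  6.99] M [-0.05 -0.18  0.09] Mz [-0.01  0.14  0.07  0.13  0.03  0.1   0.12  0.06  0.1   0.14] yaw 2.2187 turned 1.221 [507.23  46.61  86.17] 0.43124721339116195
18.9 [507.21  46.62  86.17] [-3.14  0.    2.22] 0.4237049609145852
```

View pics/w7.png

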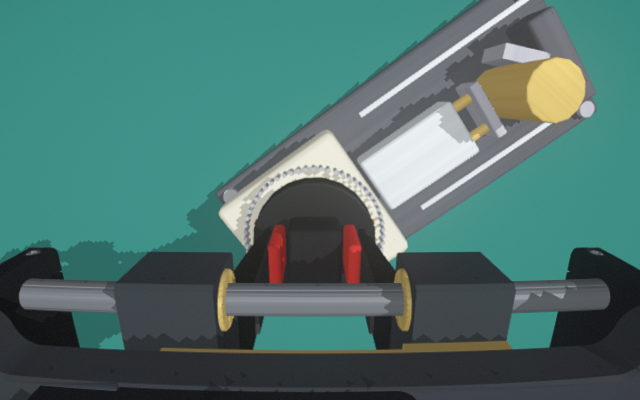

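The knob has turned with the fingers, and the nose at (482,108) now touches the slug at (540,92), with the slug against the V.

Call:
{"api": "move_arm", "payload": {"commands": [[[0, 0, 0], [0, 0, -3], 0.4], [[0, 0, 0], [0, 0, 0], 0.4]]}}

```text
t: 19.1
eef_pos: [507.2, 46.6, 86.2]
tcp_rot: [-3.141, 0.0, 2.165]
ft_force: [-0.4, -0.2, 7.0]
opening: 0.429
grip_force: 30.1
```

```bash
sed -i 's/range(10)/range(20)/' avg.py; python3 avg.py
```

```text
20.1 F [-0.34 -0.65  7.19] M [-0.11 -0.14  0.12] Mz [0.06 0.14 0.12 0.08 0.14 0.12 0.13 0.13 0.12 0.15 0.12 0.1  0.11 0.09
 0.1  0.13 0.14 0.16 0.04 0.12] yaw 2.1665 turned 1.274 [507.19  46.59  86.17] 0.4263749632832623
```

Call:
{"api": "move_arm", "payload": {"commands": [[[0, 0, 0], [0, 0, -3], 0.4], [[0, 0, 0], [0, 0, 0], 0.4]]}}

```text
t: 20.3
eef_pos: [507.2, 46.6, 86.2]
tcp_rot: [-3.141, 0.0, 2.113]
ft_force: [-1.0, -1.3, 7.1]
opening: 0.426
grip_force: 30.1
```

```bash
python3 avg.py
```

```text
21.3 F [-0.54 -0.9   7.06] M [-0.18 -0.11  0.14] Mz [0.11 0.18 0.15 0.12 0.13 0.16 0.19 0.13 0.12 0.15 0.13 0.13 0.21 0.13
 0.13 0.13 0.17 0.12 0.15 0.15] yaw 2.1142 turned 1.326 [507.14  46.57  86.17] 0.4332268392098879
```

Call:
{"api": "move_arm", "payload": {"commands": [[[0, 0, 0], [0, 0, -2.2], 0.4], [[0, 0, 0], [0, 0, 0], 0.4]]}}

```text
t: 21.5
eef_pos: [507.1, 46.5, 86.2]
tcp_rot: [-3.141, 0.0, 2.075]
ft_force: [-1.1, -0.7, 7.2]
opening: 0.428
grip_force: 30.1
```

```bash
python3 avg.py
```

```text
22.5 F [-0.63 -1.11  7.13] M [-0.21 -0.06  0.18] Mz [0.16 0.15 0.17 0.19 0.16 0.12 0.17 0.21 0.15 0.18 0.18 0.17 0.21 0.12
 0.19 0.25 0.16 0.18 0.19 0.19] yaw 2.0759 turned 1.364 [507.12  46.55  86.17] 0.4281998653497656
```

The jaw force is about 13–14 N, close to a tooth position, so I'll let go.

Call:
{"api": "move_arm", "payload": {"commands": [[[0, 0, 0], [0, 0, 0], 0.5], [[0, 0, 0], [0, 0, 0], 0.56], [[0, 0, 0], [0, 0, 0], 0.65], [[0, 0, 0], [0, 0, 0], 0.75], [[0, 0, 0], [0, 0, 0], 0.75], [[0, 0, 0], [0, 0, 0], 0.75], [[0, 0, 0], [0, 0, 0], 0.75], [[0, 0, 2], [0, 0, 0], 0.75], [[0, 0, 4], [0, 0, 0], 0.75], [[0, 0, 4], [0, 0, 0], 0.75]]}}

```text
t: 23.5
eef_pos: [506.9, 46.8, 186.7]
tcp_rot: [-3.14, -0.001, 2.075]
ft_force: [-0.1, 0.8, 0.3]
opening: 0.749
grip_force: 0.0
```

Call:
{"api": "move_arm", "payload": {"commands": [[[-2, -3, 4], [0, 0, 0], 0.75], [[-3, -4, 0], [0, 0, 0], 0.75], [[-3, -4, 0], [0, 0, 0], 0.75], [[0, 0, 0], [0, 0, 0], 0.75], [[0, 0, 0], [0, 0, 0], 0.75]]}}

```text
t: 24.0
eef_pos: [428.6, -61.8, 223.4]
tcp_rot: [3.141, 0.0, 2.072]
ft_force: [0.7, -0.8, -0.1]
opening: 0.752
grip_force: 0.0
```

```bash
python3 shot.py w8
python3 - <<'E'
from h import *
import pickle
i=cv2.imread("pics/w8.png");c=pickle.load(open("pics/w8.pkl","rb"))
K=c["K"];M=np.linalg.inv(c["cam_to_world"])
p=M@np.array([507,47,80,1]);d=p[:2]/p[2];u=(1+c["k1"]*(d@d))*d*K[0,0]+K[:2,2];print(u)
cv2.imwrite("pics/w8c.png",cv2.resize(i[:240],None,fx=1.25,fy=1.25))
E
```

```text
24.05 [429.06 -61.1  223.23] [3.14 0.   2.07] 0.7489380144216191
[461.94 123.15]
```

View pics/w8c.png

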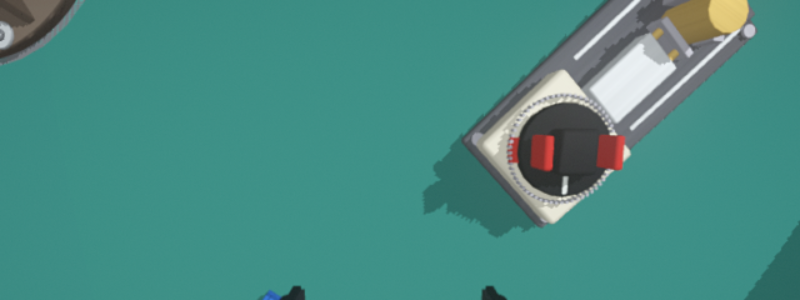

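After release the tabs are at (541,152) and (610,152) in the crop. The jaw is against the slug, and a red tooth pin shows at (514,150). I'll check the tab spacing and the knob angle numerically.

Run:
```python
from h import *
import pickle
i=cv2.imread("pics/w8.png");c=pickle.load(open("pics/w8.pkl","rb"))
g=cv2.cvtColor(i,cv2.COLOR_BGR2HSV)
for v in(150,200,215):
  m=(cv2.inRange(g,np.array((0,130,v)),np.array((8,255,255)))|cv2.inRange(g,np.array((172,130,v)),np.array((180,255,255))))
  m[:90]=0;m[160:]=0
  q=sorted([k for k in cv2.findContours(m,cv2.RETR_EXTERNAL,cv2.CHAIN_APPROX_NONE)[0] if cv2.contourArea(k)>15],key=lambda k:k[:,0,0].mean())
  r=[cv2.minAreaRect(k) for k in q];p=[plane(c,x[0],91) for x in r];print(v,r,p)
  if len(p)>1: d=p[-2]-p[-1];print(np.linalg.norm(d),np.degrees(np.arctan2(d[1],d[0])),(p[-1]+p[-2])/2)
cv2.imwrite("pics/end.png",cv2.resize(i[85:165,390:520],None,fx=6,fy=6,interpolation=cv2.INTER_CUBIC)[:600])
```

```text
150 [((410.2799987792969, 119.45999145507812), (6.489992618560791, 19.30356788635254), 3.1798300743103027), ((438.5, 122.0), (26.0, 7.0), 90.0), ((494.8514709472656, 121.98514556884766), (6.666749000549316, 26.46799087524414), 5.710593223571777)] [array([465.3 ,  27.55]), array([485.86,  36.85]), array([525.6 ,  59.41])]
45.69796148035641 -150.42200044826262 [505.73  48.13]
200 [((439.556884765625, 121.53276062011719), (4.580317974090576, 25.191749572753906), 3.3664608001708984), ((495.9172668457031, 121.49310302734375), (3.903137683868408, 25.24582862854004), 4.763641834259033)] [array([486.39,  37.57]), array([526.14,  60.16])]
45.719945864917584 -150.38580452147073 [506.27  48.86]
215 [] []
```

```bash
python3 -c "
from cell import env
print(env.job_done())"
```

```text
the job is handed in; nothing more can be done
None
```

The brass slug is clamped in the V at about 13 N (estimated from the wrist torque just before letting go), both tabs are measured back out and locked, the gripper is clear, and the job was handed in at about 24 s; no verdict was returned.

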